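Index the toy car's swivel jig

TASK

On the swivel jig that carries the wooden toy car, pull up the spring plunger by its red knob and twist the knob anticlockwise as far as it goes, so that the plunger stays out. Then swing the turntable by its red-ringed peg all the way round to its other stop, and only then twist the knob back and let the plunger drop fully home to lock the turntable there. Leave the other jig, with the toy boat and the blue knob, alone.

Things in the scene. Friction and masses are not known exactly. Their poses are not given: they have to be found in the camera images.
- car_jig: Swivel jig with the wooden toy car: plywood base plate fixed to the bench, round wooden turntable (radius 66 mm, top 34 mm above the bench) and a bracket with the plunger. Origin: at bench height on the turntable's pivot axis, z up. The plunger stands 78 mm along +y; the base spans x -65 to 65, y -75 to 125 mm. Only knob, collar and peg are higher than 75 mm.
- car_knob (a point): Centre of the red T-bar knob on the plunger: bar 46 mm long (own x axis), 14 wide (own y), 28 high, on a thin stem over a steel collar whose top is 80 mm above the bench. The point is 108 mm above the bench when home. Home: the bar is parallel to the jig's x axis and the 10 mm pin below sits in a notch of the turntable's edge, locking it.
- car_plunger (a joint): Lift of the plunger with its knob: 0 m home, up to 0.030. A spring pulls it down with 4 to 7 N. Pull it up 20 to 28 mm to twist it; held out by the collar it rests at 0.018. Let go untwisted, it springs down into a notch if one is below; lead-ins draw the turntable in from up to 7 degrees short of its other stop.
- car_grip (a joint): Twist of the knob in rad: 0 at home, growing anticlockwise seen from above to its stop at 1.3 (75 degrees). Home in the collar's slot its twist is blocked from about 0.4 on (it gives a little if forced). Let go at more than about 0.8 when lifted, it rests on the collar and stays out; twisted back below about 0.3 and let go, it drops.
- car_peg (a point): Round upright wooden peg with a red ring, 18 mm thick, on the turntable's arm. Site on its axis 95 mm above the bench; peg top 115, arm below it 32 mm. It runs on a 105 mm circle about the pivot from (-44, -95) mm in the jig's frame (start stop) to (44, -95) (other stop): 0.873 rad anticlockwise from above. Swings lightly (1 N), stays where left. Axes parallel to the jig's at the start stop.
- boat_jig: The other swivel jig, same build and size, with a white and blue toy boat, a blue knob and a blue-ringed peg: not to be touched. Origin and axes as for the car's jig.

How it is judged:
On the way, in this order (a step that is already met when the one before it is completed fails the run):
1. the car jig's plunger is pulled up and twisted to its held-out position (value of joint car_plunger above 0.012 m and value of joint car_grip above 0.8 rad and angle between the x axis of car_peg and the x axis of car_jig, either way round below 0.2 rad), for 0.2 s.
2. the turntable is swung to its other stop with the plunger still held out (value of joint car_plunger above 0.012 m and value of joint car_grip above 0.8 rad and angle between the x axis of car_peg and the x axis of car_jig, either way round above 0.72 rad), for 0.2 s.
At the end, for the whole second after the job is handed in: The car's turntable stands at its other stop (within 4 degrees of it), and the plunger is home again: its knob no more than 5 mm above its home height and within 30 degrees of its home direction (angle between the x axis of car_peg and the x axis of car_jig, either way round above 0.8 rad and value of joint car_plunger below 0.005 m and value of joint car_grip below 0.55 rad); the robot touches nothing.
It fails at once if the boat's jig is touched (more than 2 N) (contact force between any of the fingers, the arm and boat_jig above 2 N).
It also fails if it takes over 70 s, if anything falls off the work surface, if the arm or the gripper's body presses on something with over 40 N, if the wrist force passes 120 N, or if a joint passes its speed limit or range.

ROBOT

A 6-joint arm with a two-finger parallel gripper is mounted at the origin on the work surface. World frame = base frame: x ahead of the robot, y to its left, z up, the work surface at z = 0. Lengths are in m, angles in rad, forces in N, time in s.
With the tool pointing down it reaches from about 0.35 to 0.8 m from the base axis. Payload 7.3 kg.
Tool frame: the origin (TCP) lies on the centre line of the jaws, within the pads' length; the fingertips stand 8 mm ahead of it and the grasp point (between the pads) lies 11 mm behind it; z points along the fingers, y is the line along which they close (so a half turn about z gives the same grasp; the last joint's range is limited). The gripper opens to 85 mm and grips with 20 to 120 N. Pads are 22 mm wide; open, the fingers measure 114 mm over their backs; the gripper's body (76 mm by 85 mm) begins 54 mm behind the grasp point. The pads swing forward as they close: fully open they stand 13 mm farther back than shut.
Start: joints at [-1.324, 0.342, 1.524, -0, 1.275, -0.146], TCP at [0.201, -0.485, 0.21] pointing down, gripper open.
Joint ranges: [-2.53, 2.53], [-0.77, 2.02], [0.04, 2.7], [-1, 4.14], [0.28, 2.66], [-3.11, 3.11]. Speed limits (rad/s): [2.57, 2.57, 3.14, 3.14, 3.14, 3.14].

INTERFACE

Orientations are given as a unit quaternion [w, x, y, z].
In Python, from cell import telemetry, imaging, ticket gives the robot as it stands.
- The arm moves only by the tool play_rows, never from a script. Its argument "moves" is a list of rows, each an object with "offset": the shift along the tool's x, y, z in units of 40 mm (1.0 is 40 mm), a list of three; "rotation": the turn, a rotation vector about the tool's x, y, z in degrees, a list of three; "grip": the finger opening in mm, from 0 to 85.4. A call has 1 to 8 rows; each row is the pose to reach, as a shift and turn from the pose commanded when the call began, along the tool's axes at that moment; what a row does not reach only later rows make up. A row lasts 1/12 s, in which the tool goes at most 41.7 mm and 7.16 degrees, less where a joint would pass 70% of its speed; a pose out of reach is approached as far as the arm can. A call with a gripper value outside its range is refused whole. The fingers move at their own pace and stop on an object; the grip force is fixed at half the most. Time passes only in rows, so rows that repeat a pose let the fingers close. It gives the time, the measured TCP pose, the force, the opening and the grip force at its end, in the units of the state.
- telemetry.sense(): the state, without advancing time (a new reading comes with each control period).
- imaging.read_camera(name): name is "side" or "top" or "wrist"; returns the picture (480x640x3 uint8, red, green, blue); there is no depth.
- imaging.camera_info(name): a dict with "mtx" (3x3 intrinsics, pixels), "camera_from_world" (4x4, takes a point from world to camera coordinates); the wrist camera has in their place "mount" (4x4, takes a point from camera to tool coordinates, whose origin is the TCP and whose axes are the flange's). Camera axes: x right, y down, z forward; pixel columns grow to the right and rows downward; lengths in m; the calibration is good to about 2 mm. The wrist camera is an equidistant fisheye: a pixel r from the principal point sees the ray r / f radians off the axis. A picture is of the moment at which its call begins: read the wrist's pose just before it. camera_info takes no time and is no camera call.
- ticket.sign_off(): hands the job in; it is judged then, once.
The state is a dict: "t": time; "joint_positions": joint angles; "joint_velocities": joint speeds; "effort": joint torques, N m; "ee_pos": TCP position; "eef_rot": TCP orientation; "ft_force": force on the tool from outside, world axes, zero at the start; "wrist_torque": the same for the moment, N m; "opening": opening from 0.0 (shut) to 1.0 (fully open); "finger_force": force on a finger pad.
Only numpy, scipy, OpenCV 4.12 (cv2) and the standard library are available. Lean on these libraries where they do the work, as an engineer would, in place of code of your own. Each camera call takes 0.05 s, during which the arm holds its last target. There are 200 camera calls.

## Working session

There is one attempt and no reset: what is moved stays moved. The work goes in short steps, Python scripts to look and compute and a tool call to move; the robot and the scene stay as the last step left them, time stands still between calls to the robot, and variables do not carry over. Pictures are saved under pics/ and viewed, at most 13 in all, crops included, and the job is handed in when it is done.

Besides the shell and the picture viewer there is one more tool, called by a JSON object that holds its "name" and its "arguments", one argument or row to a line. play_rows: Moves the arm, as the interface text tells. Its arguments: {"type":"object","properties":{"moves":{"type":"array"}},"required":["moves"]}

```bash
mkdir -p pics; python3 - <<'E'
from cell import telemetry, imaging
import cv2,numpy as np
s=telemetry.sense();print({k:np.round(v,3) for k,v in s.items()})
for n in ("top","side"):
    im=imaging.read_camera(n);cv2.imwrite(f"pics/{n}0.png",im[:,:,::-1])
    i=imaging.camera_info(n);print(n,np.round(i["mtx"],1).tolist(),np.round(i["camera_from_world"],3).tolist())
print(imaging.camera_info("wrist"))
E
```

```text
{'t': np.float64(0.0), 'joint_positions': array([-1.324,  0.343,  1.525,  0.   ,  1.275, -0.146]), 'joint_velocities': array([ 0.001, -0.001,  0.001, -0.001, -0.   ,  0.001]), 'effort': array([ 0.0000e+00, -4.3368e+01, -2.4601e+01, -0.0000e+00,  8.0000e-03,
        0.0000e+00]), 'ee_pos': array([ 0.201, -0.485,  0.209]), 'eef_rot': array([-0.001,  0.981,  0.195, -0.   ]), 'ft_force': array([0.411, 0.52 , 0.406]), 'wrist_torque': array([0.04 , 0.019, 0.041]), 'finger_force': np.float64(0.0), 'opening': np.float64(0.999)}
top [[610.0, 0.0, 313.6], [0.0, 610.0, 245.3], [0.0, 0.0, 1.0]] [[-0.021, -1.0, 0.013, -0.01], [-0.998, 0.02, -0.057, 0.502], [0.057, -0.014, -0.998, 1.296], [0.0, 0.0, 0.0, 1.0]]
side [[548.7, 0.0, 319.3], [0.0, 548.7, 234.3], [0.0, 0.0, 1.0]] [[-0.807, -0.59, 0.014, 0.409], [-0.422, 0.561, -0.712, 0.285], [0.413, -0.581, -0.702, 0.764], [0.0, 0.0, 0.0, 1.0]]
{'mtx': array([[371.64829954,   0.        , 317.65905873],
       [  0.        , 371.64829954, 233.4481304 ],
       [  0.        ,   0.        ,   1.        ]]), 'mount': array([[-3.59819014e-04, -9.47126229e-01, -3.20860992e-01,
         8.32619772e-02],
       [ 9.99999612e-01, -5.98735331e-04,  6.45946583e-04,
        -1.19631764e-04],
       [-8.03903764e-04, -3.20860635e-01,  9.47126077e-01,
        -1.64455353e-01],
       [ 0.00000000e+00,  0.00000000e+00,  0.00000000e+00,
         1.00000000e+00]])}
```

View pics/top0.png

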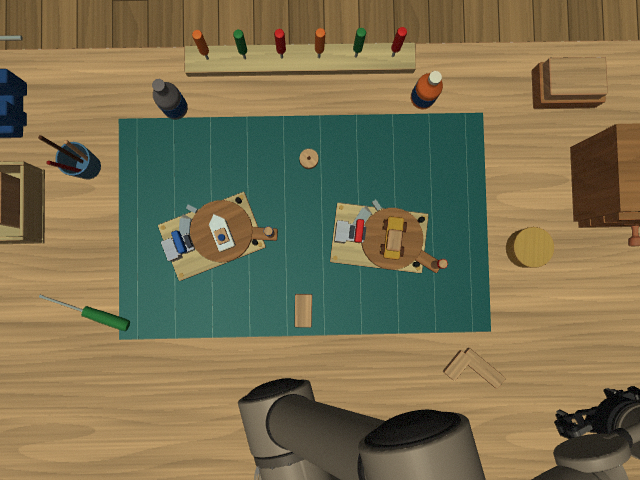

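View pics/side0.png

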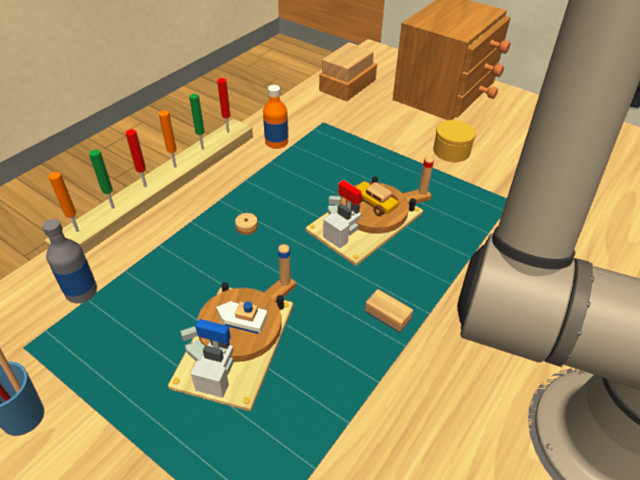

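The top view shows the car jig's red knob near (360,231), its turntable near (392,239) and its peg near (442,264). In the side view the knob is near (349,193) and the red peg ring near (428,163). Next I triangulate both.

```bash
cat > h.py <<'E'
import cv2,numpy as np
from cell import telemetry, imaging
from scipy.spatial.transform import Rotation as R
def tool():
    s=telemetry.sense();q=s["eef_rot"];return np.array(s["ee_pos"]),R.from_quat(np.r_[q[1:],q[0]]),s
def ray(n,u,v,pose=None):
    i=imaging.camera_info(n);K=i["mtx"];x=(u-K[0,2])/K[0,0];y=(v-K[1,2])/K[1,1]
    if n=="wrist":
        r=np.hypot(x,y);d=np.array([x*np.sin(r)/r,y*np.sin(r)/r,np.cos(r)]);M=i["mount"];p,q=pose[:2]
        return p+q.apply(M[:3,3]),q.apply(M[:3,:3]@d)
    T=np.linalg.inv(i["camera_from_world"]);return T[:3,3],T[:3,:3]@np.array([x,y,1])
def onz(r,z): o,d=r;return o+d*(z-o[2])/d[2]
def meet(r1,r2):
    (a,d),(b,e)=r1,r2;t=np.linalg.lstsq(np.c_[d,-e],b-a,rcond=None)[0]
    p,q=a+d*t[0],b+e*t[1];return (p+q)/2,np.linalg.norm(p-q)
def red(im,box=(0,0,640,480),lo=40):
    x0,y0,x1,y1=box;h=cv2.cvtColor(im,cv2.COLOR_RGB2HSV)
    m=(((h[...,0]<6)|(h[...,0]>174))&(h[...,1]>190)&(h[...,2]>lo)).astype(np.uint8)
    k=np.zeros_like(m);k[y0:y1,x0:x1]=m[y0:y1,x0:x1]
    out=[]
    for c in cv2.findContours(k,cv2.RETR_EXTERNAL,cv2.CHAIN_APPROX_NONE)[0]:
        a=cv2.contourArea(c)
        if a>3:
            out.append((a,*np.round(cv2.minAreaRect(c)[0],1),np.round(cv2.minAreaRect(c)[1],1).tolist(),cv2.minAreaRect(c)[2]))
    return sorted(out,key=lambda t:-t[0])
E
python3 - <<'E'
from h import *
t=red(imaging.read_camera("top"),(325,190,460,285));s=red(imaging.read_camera("side"),(320,140,450,230))
print(t);print(s)
k,e=meet(ray("top",*t[0][1:3]),ray("side",*s[0][1:3]));print(k,e, onz(ray("top",*t[0][1:3]),.12),onz(ray("side",*s[0][1:3]),.108))
for x in s[1:3]: print(onz(ray("side",*x[1:3]),.107))
print(onz(ray("top",443,264),.115))
E
```

```text
[(121.5, np.float64(359.0), np.float64(230.5), [6.9, 21.6], 5.19442892074585)]
[(310.5, np.float64(349.4), np.float64(192.2), [27.4, 14.4], 32.47119140625), (29.5, np.float64(427.8), np.float64(164.3), [8.3, 5.6], 7.125016689300537)]
[ 0.52447404 -0.11075921  0.1060047 ] 0.0007855786910567461 [ 0.52369756 -0.10931099  0.12      ] [ 0.52289173 -0.10892296  0.108     ]
[ 0.45124327 -0.26600766  0.107     ]
[ 0.45413651 -0.27492894  0.115     ]
```

{"name": "play_rows", "arguments": {
  "moves": [
    {"offset":[0.7,-0.35,-0.1],"rotation":[0,0,0],"grip":85},
    {"offset":[1.4,-0.7,-0.2],"rotation":[0,0,0],"grip":85},
    {"offset":[2.2,-1.1,-0.4],"rotation":[0,0,0],"grip":85},
    {"offset":[3.0,-1.5,-0.6],"rotation":[0,0,0],"grip":85},
    {"offset":[3.8,-1.9,-0.75],"rotation":[0,0,0],"grip":85},
    {"offset":[4.6,-2.3,-0.75],"rotation":[0,0,0],"grip":85},
    {"offset":[5.4,-2.7,-0.75],"rotation":[0,0,0],"grip":85},
    {"offset":[6.0,-3.0,-0.75],"rotation":[0,0,0],"grip":85}
  ]
}}

```text
t: 0.87
ee_pos: [0.378, -0.28, 0.24]
eef_rot: [-0.0, 0.981, 0.196, 0.0]
ft_force: [1.0, 0.1, 1.3]
opening: 1.001
finger_force: 0.0
```

{"name": "play_rows", "arguments": {
  "moves": [
    {"offset":[0.7,-0.35,0],"rotation":[0,0,5],"grip":85},
    {"offset":[1.4,-0.7,0],"rotation":[0,0,10],"grip":85},
    {"offset":[2.1,-1.1,0],"rotation":[0,0,15],"grip":85},
    {"offset":[2.8,-1.4,0],"rotation":[0,0,20],"grip":85},
    {"offset":[3.5,-1.8,0],"rotation":[0,0,25],"grip":85},
    {"offset":[4.2,-2.2,0],"rotation":[0,0,29],"grip":85},
    {"offset":[4.8,-2.5,0],"rotation":[0,0,29.5],"grip":85},
    {"offset":[5.05,-2.6,0],"rotation":[0,0,29.5],"grip":85}
  ]
}}

```text
t: 1.53
ee_pos: [0.525, -0.1061, 0.2396]
eef_rot: [-0.0, 0.998, -0.06, 0.0]
ft_force: [-0.2, 0.1, -0.5]
opening: 0.997
finger_force: 0.0
```

{"name": "play_rows", "arguments": {
  "moves": [
    {"offset":[0,0,0],"rotation":[0,0,0],"grip":85},
    {"offset":[0,0,0],"rotation":[0,0,0],"grip":85},
    {"offset":[0,0,0],"rotation":[0,0,0],"grip":85}
  ]
}}

```text
t: 1.78
ee_pos: [0.5229, -0.1099, 0.2397]
eef_rot: [0.0, 0.998, -0.061, -0.0]
ft_force: [-0.4, -0.2, 0.3]
opening: 0.995
finger_force: 0.0
```

```bash
python3 - <<'E'
from h import *
P=tool();print(P[0],P[1].as_matrix().round(3).tolist())
im=imaging.read_camera("wrist");cv2.imwrite("pics/w1.png",im[:,:,::-1])
for r in red(im): print(r, onz(ray("wrist",*r[1:3],P),.122),onz(ray("wrist",*r[1:3],P),.105))
E
```

```text
[ 0.52286412 -0.10985194  0.23973949] [[0.992, -0.122, -0.001], [-0.122, -0.992, -0.0], [-0.001, 0.0, -1.0]]
```

View pics/w1.png

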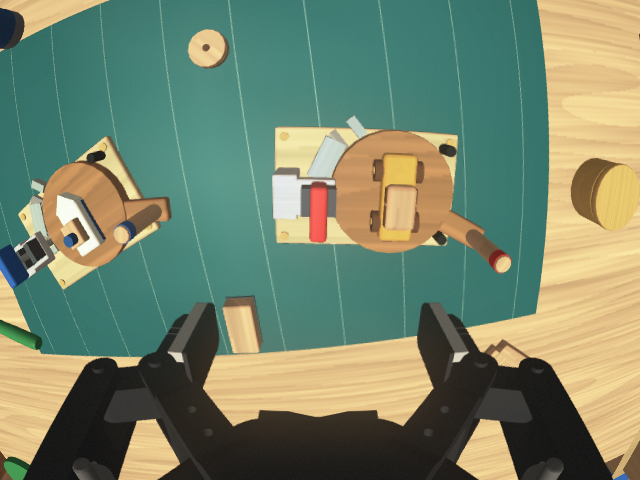

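The wrist view shows the red bar upright at (318,212), nearly aligned with the tool's x axis. The peg is at (500,262). My mask missed the red, so I loosen it and measure.

```bash
sed -i 's/>190/>140/' h.py; python3 - <<'E'
from h import *
P=tool()
im=cv2.imread("pics/w1.png")[:,:,::-1].copy();print(im[200,318])
for r in red(im): 
  print(r, [onz(ray("wrist",*r[1:3],P),z).round(4).tolist() for z in (.122,.108)])
h=cv2.cvtColor(im,cv2.COLOR_RGB2HSV);m=((h[...,0]<6)|(h[...,0]>174))&(h[...,1]>150)
v,u=np.nonzero(m[170:260,290:345]);v+=170;u+=290
for k in range(v.min(),v.max()+1,4): print(k,u[v==k].min(),u[v==k].max(),im[k,318])
pt=onz(ray("wrist",502,264,P),.115);print("peg",pt)
E
```

```text
[248 101  90]
(852.0, np.float64(318.5), np.float64(213.0), [17.0, 56.0], 0.0) [[0.5273, -0.1111, 0.122], [0.5234, -0.1106, 0.108]]
(121.0, np.float64(496.5), np.float64(258.2), [13.9, 19.2], 42.87890625) [[0.4676, -0.2641, 0.122], [0.4607, -0.2712, 0.108]]
187 313 324 [161  72  62]
191 311 326 [248 102  92]
195 311 326 [249 103  92]
199 310 326 [248 101  91]
203 310 326 [248 101  89]
207 310 326 [248 100  89]
211 310 326 [248  99  89]
215 310 326 [248  98  88]
219 310 326 [247  96  86]
223 310 326 [247  96  86]
227 310 325 [247  95  86]
231 310 325 [246  95  85]
235 310 325 [245  92  83]
239 311 325 [245  92  82]
peg [ 0.45731392 -0.27399146  0.115     ]
```

{"name": "play_rows", "arguments": {
  "moves": [
    {"offset":[0.03,0.02,0.8],"rotation":[0,0,0],"grip":60},
    {"offset":[0.03,0.02,1.6],"rotation":[0,0,0],"grip":60},
    {"offset":[0.03,0.02,2.4],"rotation":[0,0,0],"grip":50},
    {"offset":[0.03,0.02,3.0],"rotation":[0,0,0],"grip":50},
    {"offset":[0.03,0.02,3.3],"rotation":[0,0,0],"grip":50},
    {"offset":[0.03,0.02,3.5],"rotation":[0,0,0],"grip":50},
    {"offset":[0.03,0.02,3.5],"rotation":[0,0,0],"grip":50},
    {"offset":[0.03,0.02,3.5],"rotation":[0,0,0],"grip":40}
  ]
}}

```text
t: 2.5
ee_pos: [0.5248, -0.1106, 0.1005]
eef_rot: [0.0, 0.998, -0.062, 0.0]
ft_force: [0.5, 0.7, -1.1]
opening: 0.476
finger_force: 0.0
```

```bash
python3 - <<'E'
from h import *
P=tool();print(P[0],P[2]["ft_force"],P[2]["opening"])
im=imaging.read_camera("wrist");cv2.imwrite("pics/w2.png",im[:,:,::-1])
for r in red(im): print(r)
E
```

```text
[ 0.52476431 -0.11063644  0.10047093] [ 0.50379066  0.66497031 -1.06311322] 0.47610519039020444
(2575.5, np.float64(318.5), np.float64(298.5), [31.0, 95.0], 0.0)
(371.0, np.float64(579.5), np.float64(343.0), [23.3, 29.0], 45.0)
```

View pics/w2.png

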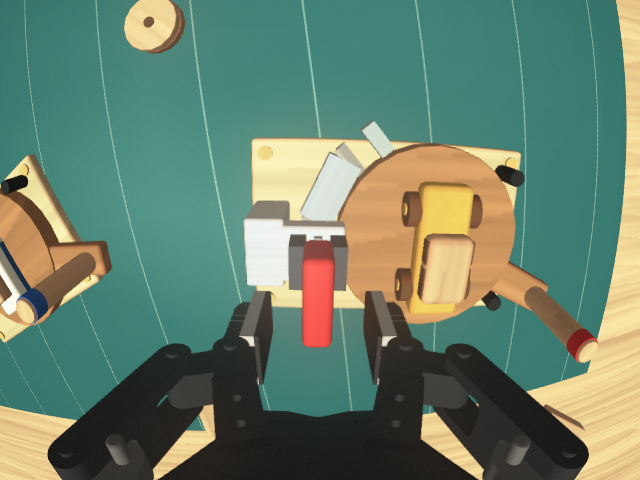

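The knob sits centred between the open pads at (318,298). I close on it.

{"name": "play_rows", "arguments": {
  "moves": [
    {"offset":[0,0,0],"rotation":[0,0,0],"grip":5},
    {"offset":[0,0,0],"rotation":[0,0,0],"grip":5},
    {"offset":[0,0,0],"rotation":[0,0,0],"grip":5},
    {"offset":[0,0,0],"rotation":[0,0,0],"grip":5},
    {"offset":[0,0,0],"rotation":[0,0,0],"grip":5},
    {"offset":[0,0,0],"rotation":[0,0,0],"grip":5},
    {"offset":[0,0,0],"rotation":[0,0,0],"grip":5},
    {"offset":[0,0,0],"rotation":[0,0,0],"grip":5}
  ]
}}

```text
t: 3.22
ee_pos: [0.5253, -0.11, 0.1008]
eef_rot: [0.0, 0.998, -0.061, 0.001]
ft_force: [-0.8, -0.1, 5.0]
opening: 0.058
finger_force: 3.0
```

{"name": "play_rows", "arguments": {
  "moves": [
    {"offset":[0,0,-0.1],"rotation":[0,0,0],"grip":5},
    {"offset":[0,0,-0.2],"rotation":[0,0,0],"grip":5},
    {"offset":[0,0,-0.3],"rotation":[0,0,0],"grip":5},
    {"offset":[0,0,-0.4],"rotation":[0,0,0],"grip":5},
    {"offset":[0,0,-0.5],"rotation":[0,0,0],"grip":5},
    {"offset":[0,0,-0.6],"rotation":[0,0,0],"grip":5},
    {"offset":[0,0,-0.6],"rotation":[0,0,0],"grip":5},
    {"offset":[0,0,-0.6],"rotation":[0,0,0],"grip":5}
  ]
}}

```text
t: 3.88
ee_pos: [0.5248, -0.1099, 0.1242]
eef_rot: [0.0, 0.998, -0.061, 0.0]
ft_force: [-0.0, -0.2, -0.5]
opening: 0.055
finger_force: 0.0
```

The opening says nothing is held between the pads. I look before going on.

```bash
python3 - <<'E'
from h import *
P=tool();print(P[0],P[2]["ft_force"],P[2]["opening"],P[2]["finger_force"])
a=imaging.read_camera("wrist");b=imaging.read_camera("side")
b=cv2.resize(b[110:290,280:460],(480,480),interpolation=cv2.INTER_CUBIC)
cv2.imwrite("pics/w3.png",np.hstack([a[120:,160:480],cv2.resize(b,(360,360))])[:,:,::-1])
print(red(a))
E
```

```text
[ 0.52479273 -0.10989584  0.12415202] [-0.02376391 -0.15777449 -0.49946804] 0.05481829152391045 0.0
[(1655.0, np.float64(319.5), np.float64(277.0), [27.0, 86.0], 0.0), (304.5, np.float64(562.8), np.float64(324.8), [21.9, 26.9], 45.0)]
```

View pics/w3.png

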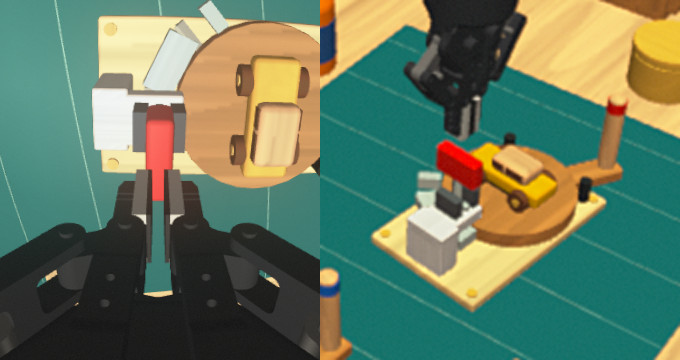

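```bash
python3 - <<'E'
from h import *
def proj(X,P):
    i=imaging.camera_info("wrist");M=np.linalg.inv(i["mount"]);c=M[:3,:3]@P[1].inv().apply(np.array(X)-P[0])+M[:3,3]
    th=np.arctan2(np.hypot(c[0],c[1]),c[2]);f=i["mtx"][0,0];n=np.hypot(c[0],c[1]);return np.round([i["mtx"][0,2]+f*th*c[0]/n,i["mtx"][1,2]+f*th*c[1]/n],0)
def sp(X):
    i=imaging.camera_info("side");c=i["camera_from_world"]@np.r_[X,1];return (i["mtx"]@c[:3]/c[2])[:2].round(0)
P=tool();ex=P[1].apply([1,0,0])
for nm,p in (("w1",[.5229,-.1099,.2397]),("w2",[.5248,-.1106,.1005]),("w3",P[0])):
    Q=(np.array(p),P[1])
    for s in (-.023,.023):
        for z in (.122,.094): print(nm,s,z,proj(np.array([.5245,-.1108,z])+s*ex,Q))
for d in (-.019-.011,-.011,0,.008): print("tool z",d,proj(P[0]+[0,0,-d],P),sp(P[0]+[0,0,-d]))
for n in("w1","w2"):
    im=cv2.imread(f"pics/{n}.png")[:,:,::-1].astype(int);c=im[:,318];m=(c[:,0]>1.6*c[:,1])&(c[:,0]>1.6*c[:,2])&(c[:,0]>90);r=np.nonzero(m)[0];print(n,r.min(),r.max(),c[r.max()-12:r.max()+3].tolist())
E
```

```text
w1 -0.023 0.122 [319. 244.]
w1 -0.023 0.094 [319. 233.]
w1 0.023 0.122 [319. 188.]
w1 0.023 0.094 [319. 181.]
w2 -0.023 0.122 [319. 350.]
w2 -0.023 0.094 [319. 319.]
w2 0.023 0.122 [319. 261.]
w2 0.023 0.094 [319. 238.]
w3 -0.023 0.122 [320. 323.]
w3 -0.023 0.094 [320. 298.]
w3 0.023 0.122 [320. 241.]
w3 0.023 0.094 [320. 224.]
tool z -0.03 [318. 318.] [350. 171.]
tool z -0.011 [318. 297.] [350. 180.]
tool z 0 [318. 286.] [349. 185.]
tool z 0.008 [318. 279.] [349. 188.]
w1 182 241 [[246, 95, 85], [246, 95, 85], [246, 95, 85], [246, 94, 85], [246, 94, 85], [246, 94, 85], [245, 92, 83], [246, 92, 83], [246, 93, 84], [245, 91, 82], [245, 92, 82], [240, 88, 79], [223, 94, 78], [193, 143, 106], [204, 193, 143]]
w2 241 346 [[248, 85, 79], [248, 86, 79], [248, 85, 79], [248, 84, 78], [248, 85, 78], [247, 83, 77], [247, 83, 77], [247, 83, 76], [247, 83, 77], [247, 83, 77], [246, 82, 75], [243, 80, 74], [225, 80, 73], [134, 99, 89], [82, 128, 118]]
```

The knob is where I measured it, but in both views the fingertips sit about 15–20 mm farther back than I assumed, so they slid off the top of the bar. I open and go lower, watching the force.

{"name": "play_rows", "arguments": {
  "moves": [
    {"offset":[0,0,0],"rotation":[0,0,0],"grip":40},
    {"offset":[0,0,0],"rotation":[0,0,0],"grip":40},
    {"offset":[0,0,0],"rotation":[0,0,0],"grip":40},
    {"offset":[0,0,0],"rotation":[0,0,0],"grip":40},
    {"offset":[0.02,0,0.2],"rotation":[0,0,0],"grip":40},
    {"offset":[0.02,0,0.4],"rotation":[0,0,0],"grip":40},
    {"offset":[0.02,0,0.6],"rotation":[0,0,0],"grip":40},
    {"offset":[0.02,0,0.6],"rotation":[0,0,0],"grip":40}
  ]
}}

```text
t: 4.65
ee_pos: [0.5241, -0.1095, 0.0976]
eef_rot: [-0.001, 0.998, -0.061, -0.002]
ft_force: [-0.2, -0.9, 0.8]
opening: 0.468
finger_force: 0.0
```

{"name": "play_rows", "arguments": {
  "moves": [
    {"offset":[0,0,0.1],"rotation":[0,0,0],"grip":40},
    {"offset":[0,0,0.2],"rotation":[0,0,0],"grip":40},
    {"offset":[0,0,0.3],"rotation":[0,0,0],"grip":40},
    {"offset":[0,0,0.4],"rotation":[0,0,0],"grip":40},
    {"offset":[0,0,0.4],"rotation":[0,0,0],"grip":40},
    {"offset":[0,0,0.4],"rotation":[0,0,0],"grip":40}
  ]
}}

```text
t: 5.15
ee_pos: [0.5253, -0.1099, 0.0837]
eef_rot: [-0.0, 0.998, -0.061, -0.0]
ft_force: [1.0, -0.4, 0.2]
opening: 0.47
finger_force: 0.0
```

```bash
python3 - <<'E'
from h import *
P=tool();print(P[0],P[2]["ft_force"],P[2]["opening"],P[2]["finger_force"])
a=imaging.read_camera("wrist");b=imaging.read_camera("side")
cv2.imwrite("pics/w4.png",np.hstack([a[120:,160:480],cv2.resize(b[110:290,280:460],(360,360),interpolation=cv2.INTER_CUBIC)])[:,:,::-1])
E
```

```text
[ 0.52534352 -0.10993883  0.0836968 ] [ 0.97162404 -0.35088869  0.19083255] 0.47039809910927294 0.0
```

View pics/w4.png

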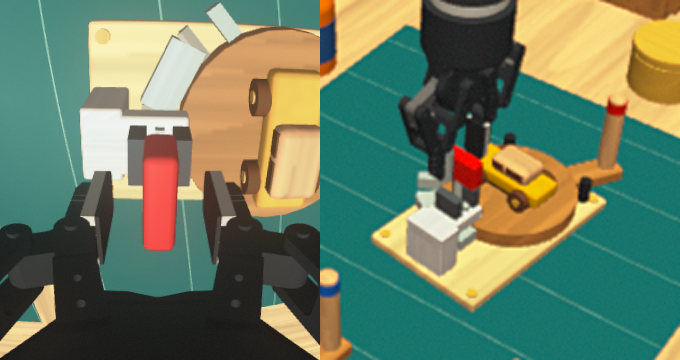

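The pads now flank the bar well. In the wrist crop the bar runs from rows 135 to 250 at column 160. I close on it.

{"name": "play_rows", "arguments": {
  "moves": [
    {"offset":[0,0,0],"rotation":[0,0,0],"grip":5},
    {"offset":[0,0,0],"rotation":[0,0,0],"grip":5},
    {"offset":[0,0,0],"rotation":[0,0,0],"grip":5},
    {"offset":[0,0,0],"rotation":[0,0,0],"grip":5},
    {"offset":[0,0,0],"rotation":[0,0,0],"grip":5},
    {"offset":[0,0,0],"rotation":[0,0,0],"grip":5},
    {"offset":[0,0,0],"rotation":[0,0,0],"grip":5},
    {"offset":[0,0,0],"rotation":[0,0,0],"grip":5}
  ]
}}

```text
t: 5.92
ee_pos: [0.5257, -0.1103, 0.0843]
eef_rot: [0.0, 0.998, -0.061, 0.0]
ft_force: [-0.6, -1.6, 5.7]
opening: 0.145
finger_force: 60.6
```

Gripped: the opening is about 12–14 mm at 60 N. I lift 24 mm.

{"name": "play_rows", "arguments": {
  "moves": [
    {"offset":[0,0,-0.1],"rotation":[0,0,0],"grip":5},
    {"offset":[0,0,-0.2],"rotation":[0,0,0],"grip":5},
    {"offset":[0,0,-0.3],"rotation":[0,0,0],"grip":5},
    {"offset":[0,0,-0.4],"rotation":[0,0,0],"grip":5},
    {"offset":[0,0,-0.5],"rotation":[0,0,0],"grip":5},
    {"offset":[0,0,-0.6],"rotation":[0,0,0],"grip":5},
    {"offset":[0,0,-0.6],"rotation":[0,0,0],"grip":5},
    {"offset":[0,0,-0.6],"rotation":[0,0,0],"grip":5}
  ]
}}

```text
t: 6.58
ee_pos: [0.5254, -0.11, 0.108]
eef_rot: [0.0, 0.998, -0.061, 0.0]
ft_force: [1.7, -4.2, -6.5]
opening: 0.144
finger_force: 58.9
```

{"name": "play_rows", "arguments": {
  "moves": [
    {"offset":[0,0,0],"rotation":[0,0,-4],"grip":5},
    {"offset":[0,0,0],"rotation":[0,0,-9],"grip":5},
    {"offset":[0,0,0],"rotation":[0,0,-14],"grip":5},
    {"offset":[0,0,0],"rotation":[0,0,-19],"grip":5},
    {"offset":[0,0,0],"rotation":[0,0,-24],"grip":5},
    {"offset":[0,0,0],"rotation":[0,0,-29],"grip":5},
    {"offset":[0,0,0],"rotation":[0,0,-34],"grip":5},
    {"offset":[0,0,0],"rotation":[0,0,-38],"grip":5}
  ]
}}

```text
t: 7.25
ee_pos: [0.5253, -0.1096, 0.1076]
eef_rot: [-0.0, 0.963, 0.269, -0.0]
ft_force: [0.9, -2.3, -6.3]
opening: 0.146
finger_force: 59.0
```

{"name": "play_rows", "arguments": {
  "moves": [
    {"offset":[0,0,0],"rotation":[0,0,-5],"grip":5},
    {"offset":[0,0,0],"rotation":[0,0,-10],"grip":5},
    {"offset":[0,0,0],"rotation":[0,0,-15],"grip":5},
    {"offset":[0,0,0],"rotation":[0,0,-20],"grip":5},
    {"offset":[0,0,0],"rotation":[0,0,-25],"grip":5},
    {"offset":[0,0,0],"rotation":[0,0,-30],"grip":5},
    {"offset":[0,0,0],"rotation":[0,0,-34],"grip":5},
    {"offset":[0,0,0],"rotation":[0,0,-34],"grip":5}
  ]
}}

```text
t: 7.92
ee_pos: [0.5249, -0.1094, 0.1074]
eef_rot: [-0.001, 0.843, 0.538, -0.0]
ft_force: [1.1, -1.9, -7.1]
opening: 0.147
finger_force: 58.9
```

```bash
python3 - <<'E'
from h import *
P=tool();print(P[0],P[2]["ft_force"],P[2]["wrist_torque"],P[2]["opening"],P[2]["finger_force"],P[1].apply([1,0,0]),P[2]["joint_positions"])
b=imaging.read_camera("side");print(red(b,(320,140,450,230)))
E
```

```text
[ 0.52490296 -0.10935643  0.10742963] [ 1.08048093 -1.91577638 -7.11052986] [-0.38547491 -0.18260687 -0.01504453] 0.14725902352587347 58.866612911224365 [4.20275705e-01 9.07396404e-01 3.14016923e-04] [-3.48664530e-01  4.66592837e-01  1.63631109e+00  5.29608027e-04
  1.04034986e+00  8.48160497e-02]
[(131.0, np.float64(343.3), np.float64(184.6), [16.5, 14.3], 63.43495178222656), (29.5, np.float64(427.5), np.float64(164.5), [5.0, 9.0], 90.0), (27.0, np.float64(360.6), np.float64(179.6), [3.3, 13.5], 9.462321281433105)]
```

{"name": "play_rows", "arguments": {
  "moves": [
    {"offset":[0,0,0.07],"rotation":[0,0,0],"grip":5},
    {"offset":[0,0,0.13],"rotation":[0,0,0],"grip":5},
    {"offset":[0,0,0.13],"rotation":[0,0,0],"grip":5},
    {"offset":[0,0,0.13],"rotation":[0,0,0],"grip":45},
    {"offset":[0,0,0.13],"rotation":[0,0,0],"grip":45},
    {"offset":[0,0,0.13],"rotation":[0,0,0],"grip":45},
    {"offset":[0,0,0.13],"rotation":[0,0,0],"grip":45},
    {"offset":[0,0,0.13],"rotation":[0,0,0],"grip":45}
  ]
}}

```text
t: 8.63
ee_pos: [0.5257, -0.11, 0.1031]
eef_rot: [0.0, 0.843, 0.537, 0.0]
ft_force: [0.1, -0.5, 0.0]
opening: 0.529
finger_force: 0.0
```

{"name": "play_rows", "arguments": {
  "moves": [
    {"offset":[0,0,-0.5],"rotation":[0,0,0],"grip":45},
    {"offset":[0,0,-1.0],"rotation":[0,0,0],"grip":45},
    {"offset":[0,0,-1.6],"rotation":[0,0,0],"grip":45},
    {"offset":[0,0,-2.2],"rotation":[0,0,0],"grip":45},
    {"offset":[0,0,-2.6],"rotation":[0,0,0],"grip":45},
    {"offset":[0,0,-2.6],"rotation":[0,0,0],"grip":45},
    {"offset":[0,0,-2.6],"rotation":[0,0,0],"grip":45}
  ]
}}

```text
t: 9.22
ee_pos: [0.5258, -0.11, 0.2073]
eef_rot: [0.001, 0.843, 0.537, 0.001]
ft_force: [0.4, -0.2, -0.3]
opening: 0.526
finger_force: 0.0
```

```bash
python3 - <<'E'
from h import *
P=tool();print(P[0],P[1].apply([1,0,0]))
a=imaging.read_camera("wrist");b=imaging.read_camera("side")
print(red(a),red(b,(320,140,450,230)))
for r in red(a)[:2]: print(onz(ray("wrist",*r[1:3],P),.140),onz(ray("wrist",*r[1:3],P),.107))
cv2.imwrite("pics/w5.png",np.hstack([a[60:420],cv2.resize(b[130:250,320:370],(150,360))])[:,:,::-1])
E
```

```text
[ 0.52580901 -0.11003827  0.20728715] [4.22546365e-01 9.06341301e-01 1.23056493e-04]
[(1271.5, np.float64(316.0), np.float64(235.0), [70.0, 20.0], 90.0), (138.0, np.float64(324.9), np.float64(398.7), [19.1, 15.6], 3.012787342071533)] [(340.0, np.float64(350.0), np.float64(184.0), [15.2, 27.8], 71.56505584716797), (28.0, np.float64(427.4), np.float64(164.6), [8.9, 4.5], 8.130102157592773)]
[ 0.52678847 -0.10667926  0.14      ] [ 0.5219408  -0.11694988  0.107     ]
[ 0.47161668 -0.24191462  0.14      ] [ 0.45891295 -0.27144177  0.107     ]
```

View pics/w5.png

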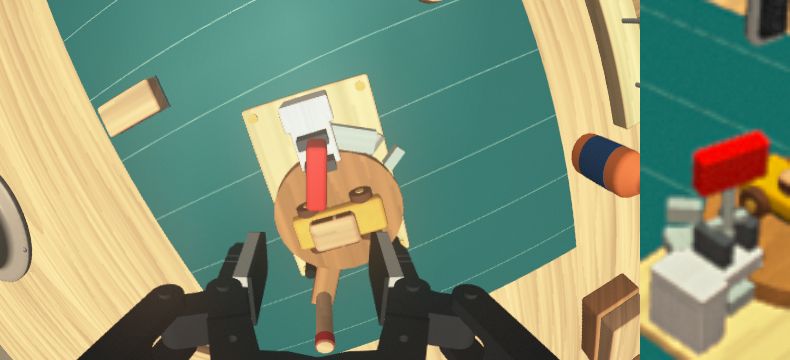

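The knob is held out and turned about 72°. The peg is still at its start, at wrist-crop pixel (325,345). I go above the peg with the closing line tangential to its circle.

{"name": "play_rows", "arguments": {
  "moves": [
    {"offset":[-0.6,0.03,0],"rotation":[0,0,-3],"grip":45},
    {"offset":[-1.2,0.06,0],"rotation":[0,0,-6],"grip":45},
    {"offset":[-1.9,0.1,0],"rotation":[0,0,-9],"grip":45},
    {"offset":[-2.6,0.12,0],"rotation":[0,0,-12],"grip":45},
    {"offset":[-3.3,0.15,0],"rotation":[0,0,-15],"grip":45},
    {"offset":[-4.0,0.18,0],"rotation":[0,0,-17.5],"grip":45},
    {"offset":[-4.47,0.2,0],"rotation":[0,0,-17.5],"grip":45},
    {"offset":[-4.47,0.2,0],"rotation":[0,0,-17.5],"grip":45}
  ]
}}

```text
t: 9.98
ee_pos: [0.4553, -0.2781, 0.2051]
eef_rot: [-0.001, 0.753, 0.658, -0.001]
ft_force: [0.6, -0.4, -0.5]
opening: 0.528
finger_force: 0.0
```

{"name": "play_rows", "arguments": {
  "moves": [
    {"offset":[0,0,0],"rotation":[0,0,0],"grip":45},
    {"offset":[0,0,0],"rotation":[0,0,0],"grip":45}
  ]
}}

```text
t: 10.15
ee_pos: [0.457, -0.2745, 0.2058]
eef_rot: [-0.001, 0.752, 0.659, 0.0]
ft_force: [-0.3, 0.8, -0.5]
opening: 0.527
finger_force: 0.0
```

```bash
python3 - <<'E'
from h import *
P=tool();print(P[0],P[1].apply([1,0,0]))
a=imaging.read_camera("wrist")
for r in red(a)[:3]: print(r,onz(ray("wrist",*r[1:3],P),.140),onz(ray("wrist",*r[1:3],P),.107))
cv2.imwrite("pics/w6.png",a[:,:,::-1])
E
```

```text
[ 0.45704604 -0.2745052   0.20576341] [0.13063875 0.9914291  0.00136267]
(283.5, np.float64(381.5), np.float64(9.0), [18.0, 27.0], 90.0) [ 0.5158346  -0.13102515  0.14      ] [ 0.52263149 -0.12224013  0.107     ]
(87.0, np.float64(316.5), np.float64(219.4), [13.2, 24.1], 85.2363510131836) [ 0.45863579 -0.26003177  0.14      ] [ 0.45723771 -0.26972975  0.107     ]
```

View pics/w6.png

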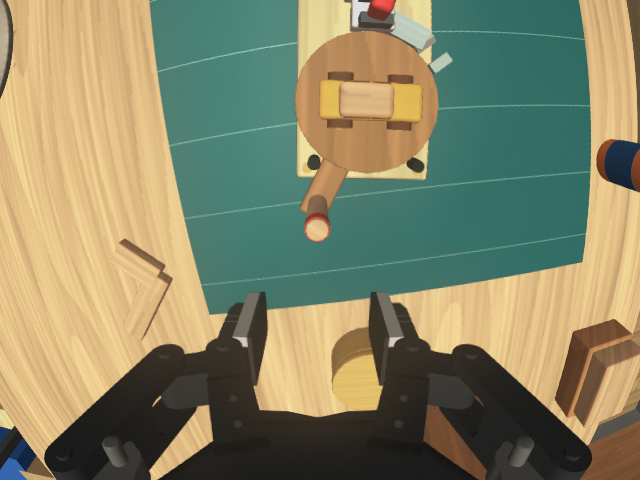

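The peg is centred between the jaws, its top at about (317,229). I descend and close to a loose cage.

{"name": "play_rows", "arguments": {
  "moves": [
    {"offset":[0,0,0.7],"rotation":[0,0,0],"grip":45},
    {"offset":[0,0,1.4],"rotation":[0,0,0],"grip":45},
    {"offset":[0,0,2.0],"rotation":[0,0,0],"grip":45},
    {"offset":[0,0,2.6],"rotation":[0,0,0],"grip":45},
    {"offset":[0,0,3.1],"rotation":[0,0,0],"grip":45},
    {"offset":[0,0,3.4],"rotation":[0,0,0],"grip":45},
    {"offset":[0,0,3.4],"rotation":[0,0,0],"grip":24},
    {"offset":[0,0,3.4],"rotation":[0,0,0],"grip":24}
  ]
}}

```text
t: 10.87
ee_pos: [0.4574, -0.2743, 0.0704]
eef_rot: [-0.001, 0.751, 0.66, -0.0]
ft_force: [0.6, -0.2, 0.7]
opening: 0.283
finger_force: 0.0
```

{"name": "play_rows", "arguments": {
  "moves": [
    {"offset":[0,0,0],"rotation":[0,0,0],"grip":24},
    {"offset":[0,0,0],"rotation":[0,0,0],"grip":24},
    {"offset":[0,0,0],"rotation":[0,0,0],"grip":24},
    {"offset":[0,0,0],"rotation":[0,0,0],"grip":24}
  ]
}}

```text
t: 11.2
ee_pos: [0.4576, -0.2756, 0.0715]
eef_rot: [0.001, 0.752, 0.659, 0.0]
ft_force: [0.5, 0.8, 0.6]
opening: 0.282
finger_force: 0.0
```

```bash
python3 - <<'E'
from h import *
P=tool();print(P[0],P[2]["ft_force"],P[2]["opening"])
a=imaging.read_camera("wrist");b=imaging.read_camera("side")
cv2.imwrite("pics/w7.png",np.hstack([a[120:,160:480],cv2.resize(b[110:290,300:480],(360,360),interpolation=cv2.INTER_CUBIC)])[:,:,::-1])
E
```

```text
[ 0.4575701  -0.27559915  0.0715371 ] [0.51813421 0.82061179 0.6411644 ] 0.28207004932531715
```

View pics/w7.png

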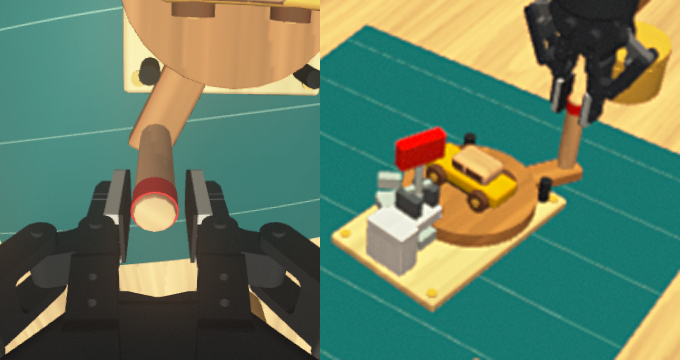

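{"name": "play_rows", "arguments": {
  "moves": [
    {"offset":[-0.04,0.1,0],"rotation":[0,0,0],"grip":24},
    {"offset":[-0.08,0.2,0],"rotation":[0,0,0],"grip":24},
    {"offset":[-0.15,0.4,0],"rotation":[0,0,0],"grip":24},
    {"offset":[-0.19,0.6,0],"rotation":[0,0,0],"grip":24},
    {"offset":[-0.22,0.8,0],"rotation":[0,0,0],"grip":24},
    {"offset":[-0.24,1.0,0],"rotation":[0,0,0],"grip":24},
    {"offset":[-0.24,1.2,0],"rotation":[0,0,0],"grip":24}
  ]
}}

```text
t: 11.88
ee_pos: [0.5045, -0.2915, 0.0706]
eef_rot: [0.0, 0.752, 0.659, 0.0]
ft_force: [-1.8, -0.9, 0.7]
opening: 0.283
finger_force: 0.6
```

{"name": "play_rows", "arguments": {
  "moves": [
    {"offset":[0.02,0.2,0],"rotation":[0,0,0],"grip":24},
    {"offset":[0.05,0.4,0],"rotation":[0,0,0],"grip":24},
    {"offset":[0.09,0.6,0],"rotation":[0,0,0],"grip":24},
    {"offset":[0.16,0.8,0],"rotation":[0,0,0],"grip":24},
    {"offset":[0.2,0.9,0],"rotation":[0,0,0],"grip":24},
    {"offset":[0.23,1.0,0],"rotation":[0,0,0],"grip":24},
    {"offset":[0.23,1.04,0],"rotation":[0,0,0],"grip":24},
    {"offset":[0.23,1.06,0],"rotation":[0,0,0],"grip":24}
  ]
}}

```text
t: 12.55
ee_pos: [0.5468, -0.2871, 0.0706]
eef_rot: [-0.0, 0.752, 0.66, 0.0]
ft_force: [-0.9, 1.1, 0.5]
opening: 0.28
finger_force: 0.6
```

{"name": "play_rows", "arguments": {
  "moves": [
    {"offset":[0,0.02,0],"rotation":[0,0,0],"grip":24},
    {"offset":[0,0.02,0],"rotation":[0,0,0],"grip":24},
    {"offset":[0,0.02,0],"rotation":[0,0,0],"grip":24}
  ]
}}

```text
t: 12.8
ee_pos: [0.5472, -0.2876, 0.0706]
eef_rot: [-0.0, 0.752, 0.659, -0.0]
ft_force: [-0.5, 0.4, -0.6]
opening: 0.28
finger_force: 0.8
```

{"name": "play_rows", "arguments": {
  "moves": [
    {"offset":[0.01,0.03,0],"rotation":[0,0,0],"grip":24},
    {"offset":[0.01,0.06,0],"rotation":[0,0,0],"grip":24},
    {"offset":[0.02,0.09,0],"rotation":[0,0,0],"grip":24},
    {"offset":[0.02,0.09,0],"rotation":[0,0,0],"grip":24},
    {"offset":[0.02,0.09,0],"rotation":[0,0,0],"grip":24}
  ]
}}

```text
t: 13.22
ee_pos: [0.5474, -0.2875, 0.0704]
eef_rot: [-0.003, 0.752, 0.659, -0.003]
ft_force: [-14.6, -1.0, 5.3]
opening: 0.282
finger_force: 7.1
```

```bash
python3 - <<'E'
from h import *
P=tool();print(P[0],P[2]["ft_force"],P[2]["finger_force"])
a=imaging.read_camera("wrist");t=imaging.read_camera("top")
for r in red(a)[:3]: print(r,onz(ray("wrist",*r[1:3],P),.107))
cv2.imwrite("pics/w8.png",np.hstack([a[60:460],cv2.resize(t[190:290,320:360],(160,400))])[:,:,::-1])
E
```

```text
[ 0.54739528 -0.28749674  0.07041322] [-14.55445191  -0.96248046   5.33820502] 7.118907272815704
(671.5, np.float64(312.8), np.float64(319.8), [50.6, 37.8], 24.227745056152344) [ 0.54652414 -0.28439436  0.107     ]
```

View pics/w8.png

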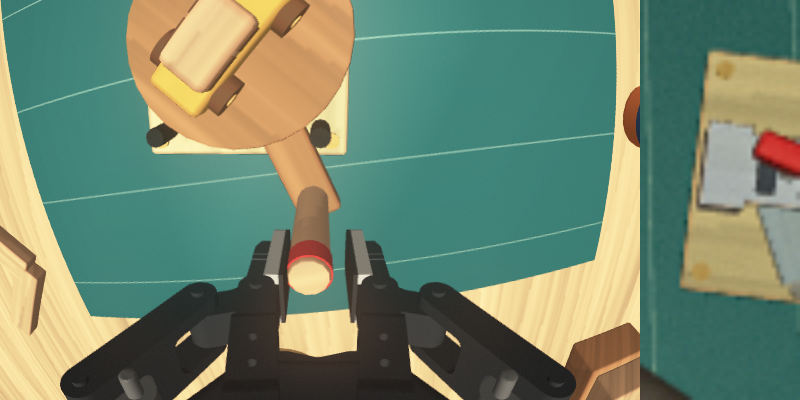

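The arm presses the stop with 14.6 N, and the arm and car are swung over: the peg top is at crop (310,275). I back off, open and rise.

{"name": "play_rows", "arguments": {
  "moves": [
    {"offset":[0,-0.06,0],"rotation":[0,0,0],"grip":45},
    {"offset":[0,-0.09,0],"rotation":[0,0,0],"grip":45},
    {"offset":[0,-0.09,0],"rotation":[0,0,0],"grip":45},
    {"offset":[0,-0.09,-0.7],"rotation":[0,0,0],"grip":45},
    {"offset":[0,-0.09,-1.6],"rotation":[0,0,0],"grip":45},
    {"offset":[0,-0.09,-2.5],"rotation":[0,0,0],"grip":45},
    {"offset":[0,-0.09,-3.4],"rotation":[0,0,0],"grip":45},
    {"offset":[0,-0.09,-3.4],"rotation":[0,0,0],"grip":45}
  ]
}}

```text
t: 13.98
ee_pos: [0.5511, -0.2889, 0.2154]
eef_rot: [0.007, 0.752, 0.659, 0.002]
ft_force: [0.1, 0.3, 0.5]
opening: 0.522
finger_force: 0.0
```

{"name": "play_rows", "arguments": {
  "moves": [
    {"offset":[0.6,-0.15,0],"rotation":[0,0,3],"grip":45},
    {"offset":[1.3,-0.32,0],"rotation":[0,0,6],"grip":45},
    {"offset":[2.0,-0.5,0],"rotation":[0,0,9],"grip":45},
    {"offset":[2.7,-0.67,0],"rotation":[0,0,12],"grip":45},
    {"offset":[3.4,-0.85,0],"rotation":[0,0,15],"grip":45},
    {"offset":[4.0,-1.0,0],"rotation":[0,0,17.5],"grip":45},
    {"offset":[4.32,-1.07,0],"rotation":[0,0,17.5],"grip":45},
    {"offset":[4.32,-1.07,0],"rotation":[0,0,17.5],"grip":45}
  ]
}}

```text
t: 14.65
ee_pos: [0.5279, -0.1076, 0.207]
eef_rot: [0.0, 0.842, 0.539, 0.0]
ft_force: [0.3, -0.3, 0.4]
opening: 0.529
finger_force: 0.0
```

{"name": "play_rows", "arguments": {
  "moves": [
    {"offset":[0,0,0],"rotation":[0,0,0],"grip":45},
    {"offset":[0,0,0],"rotation":[0,0,0],"grip":45}
  ]
}}

```text
t: 14.82
ee_pos: [0.5282, -0.111, 0.2067]
eef_rot: [0.001, 0.843, 0.538, 0.0]
ft_force: [0.1, 0.3, 0.3]
opening: 0.532
finger_force: 0.0
```

```bash
python3 - <<'E'
from h import *
P=tool();print(P[0],P[1].apply([1,0,0]),P[2]["opening"])
a=imaging.read_camera("wrist");t=imaging.read_camera("top");s=imaging.read_camera("side")
for r in red(a)[:3]: print(r,onz(ray("wrist",*r[1:3],P),.107))
r=red(s,(320,120,450,230));print(r)
for x in r: print(onz(ray("side",*x[1:3]),.107))
E
```

```text
[ 0.52821005 -0.11097262  0.20671066] [ 4.22057784e-01  9.06568816e-01 -4.57970835e-04] 0.5322237887822129
(1288.5, np.float64(312.0), np.float64(235.0), [70.0, 20.0], 90.0) [ 0.52157924 -0.11644152  0.107     ]
[(340.5, np.float64(350.1), np.float64(184.1), [15.5, 27.8], 71.56504821777344), (24.5, np.float64(391.5), np.float64(144.5), [7.0, 5.0], 0.0)]
[ 0.53506851 -0.12935916  0.107     ]
[ 0.53834649 -0.27946372  0.107     ]
```

Plunger still held out and the peg is at the other stop. I grasp the knob again.

{"name": "play_rows", "arguments": {
  "moves": [
    {"offset":[0,-0.07,0.6],"rotation":[0,0,0],"grip":45},
    {"offset":[0,-0.07,1.2],"rotation":[0,0,0],"grip":45},
    {"offset":[0,-0.07,1.7],"rotation":[0,0,0],"grip":45},
    {"offset":[0,-0.07,2.1],"rotation":[0,0,0],"grip":45},
    {"offset":[0,-0.07,2.4],"rotation":[0,0,0],"grip":45},
    {"offset":[0,-0.07,2.6],"rotation":[0,0,0],"grip":45},
    {"offset":[0,-0.07,2.6],"rotation":[0,0,0],"grip":45},
    {"offset":[0,-0.07,2.6],"rotation":[0,0,0],"grip":45}
  ]
}}

```text
t: 15.63
ee_pos: [0.5253, -0.1093, 0.1027]
eef_rot: [-0.0, 0.844, 0.537, -0.0]
ft_force: [-0.5, 0.1, -0.0]
opening: 0.53
finger_force: 0.0
```

{"name": "play_rows", "arguments": {
  "moves": [
    {"offset":[0,0,0],"rotation":[0,0,0],"grip":5},
    {"offset":[0,0,0],"rotation":[0,0,0],"grip":5},
    {"offset":[0,0,0],"rotation":[0,0,0],"grip":5},
    {"offset":[0,0,0],"rotation":[0,0,0],"grip":5},
    {"offset":[0,0,0],"rotation":[0,0,0],"grip":5},
    {"offset":[0,0,0],"rotation":[0,0,0],"grip":5},
    {"offset":[0,0,0],"rotation":[0,0,0],"grip":5},
    {"offset":[0,0,0],"rotation":[0,0,0],"grip":5}
  ]
}}

```text
t: 16.3
ee_pos: [0.5257, -0.109, 0.1037]
eef_rot: [0.001, 0.843, 0.537, 0.001]
ft_force: [-0.8, -0.4, 6.0]
opening: 0.14
finger_force: 60.9
```

{"name": "play_rows", "arguments": {
  "moves": [
    {"offset":[0,0,-0.05],"rotation":[0,0,0],"grip":5},
    {"offset":[0,0,-0.1],"rotation":[0,0,0],"grip":5},
    {"offset":[0,0,-0.14],"rotation":[0,0,0],"grip":5},
    {"offset":[0,0,-0.14],"rotation":[0,0,0],"grip":5}
  ]
}}

```text
t: 16.63
ee_pos: [0.5252, -0.1088, 0.1081]
eef_rot: [-0.0, 0.843, 0.537, -0.0]
ft_force: [1.8, -0.6, -7.1]
opening: 0.15
finger_force: 59.3
```

Lifted free. I twist back by 72°.

{"name": "play_rows", "arguments": {
  "moves": [
    {"offset":[0,0,0],"rotation":[0,0,4],"grip":5},
    {"offset":[0,0,0],"rotation":[0,0,9],"grip":5},
    {"offset":[0,0,0],"rotation":[0,0,14],"grip":5},
    {"offset":[0,0,0],"rotation":[0,0,19],"grip":5},
    {"offset":[0,0,0],"rotation":[0,0,24],"grip":5},
    {"offset":[0,0,0],"rotation":[0,0,29],"grip":5},
    {"offset":[0,0,0],"rotation":[0,0,34],"grip":5},
    {"offset":[0,0,0],"rotation":[0,0,38],"grip":5}
  ]
}}

```text
t: 17.3
ee_pos: [0.5258, -0.1094, 0.1081]
eef_rot: [0.001, 0.973, 0.231, 0.0]
ft_force: [3.5, -2.4, -6.6]
opening: 0.144
finger_force: 59.2
```

{"name": "play_rows", "arguments": {
  "moves": [
    {"offset":[0,0,0],"rotation":[0,0,5],"grip":5},
    {"offset":[0,0,0],"rotation":[0,0,10],"grip":5},
    {"offset":[0,0,0],"rotation":[0,0,15],"grip":5},
    {"offset":[0,0,0],"rotation":[0,0,20],"grip":5},
    {"offset":[0,0,0],"rotation":[0,0,25],"grip":5},
    {"offset":[0,0,0],"rotation":[0,0,30],"grip":5},
    {"offset":[0,0,0],"rotation":[0,0,33],"grip":5},
    {"offset":[0,0,0],"rotation":[0,0,33],"grip":5}
  ]
}}

```text
t: 17.97
ee_pos: [0.5259, -0.1101, 0.1082]
eef_rot: [0.001, 0.999, -0.054, 0.001]
ft_force: [2.7, -5.4, -7.1]
opening: 0.144
finger_force: 59.2
```

{"name": "play_rows", "arguments": {
  "moves": [
    {"offset":[0,0,0.1],"rotation":[0,0,0],"grip":5},
    {"offset":[0,0,0.2],"rotation":[0,0,0],"grip":5},
    {"offset":[0,0,0.3],"rotation":[0,0,0],"grip":5},
    {"offset":[0,0,0.4],"rotation":[0,0,0],"grip":5},
    {"offset":[0,0,0.5],"rotation":[0,0,0],"grip":5},
    {"offset":[0,0,0.56],"rotation":[0,0,0],"grip":5},
    {"offset":[0,0,0.56],"rotation":[0,0,0],"grip":5}
  ]
}}

```text
t: 18.55
ee_pos: [0.526, -0.1101, 0.086]
eef_rot: [0.001, 0.999, -0.052, 0.001]
ft_force: [2.5, -5.5, -5.0]
opening: 0.14
finger_force: 59.5
```

Lowered to about 1 mm above home, with the spring still pulling. I release and rise.

{"name": "play_rows", "arguments": {
  "moves": [
    {"offset":[0,0,0.02],"rotation":[0,0,0],"grip":45},
    {"offset":[0,0,0.02],"rotation":[0,0,0],"grip":45},
    {"offset":[0,0,0.02],"rotation":[0,0,0],"grip":45},
    {"offset":[0,0,0.02],"rotation":[0,0,0],"grip":45},
    {"offset":[0,0,-0.5],"rotation":[0,0,0],"grip":45},
    {"offset":[0,0,-1.2],"rotation":[0,0,0],"grip":45},
    {"offset":[0,0,-2.1],"rotation":[0,0,0],"grip":45},
    {"offset":[0,0,-3.0],"rotation":[0,0,0],"grip":45}
  ]
}}

```text
t: 19.22
ee_pos: [0.5245, -0.1084, 0.207]
eef_rot: [-0.0, 0.999, -0.052, -0.001]
ft_force: [0.5, 0.2, 0.7]
opening: 0.528
finger_force: 0.0
```

{"name": "play_rows", "arguments": {
  "moves": [
    {"offset":[0,0,-0.5],"rotation":[0,0,0],"grip":45},
    {"offset":[0,0,-0.5],"rotation":[0,0,0],"grip":45},
    {"offset":[0,0,-0.5],"rotation":[0,0,0],"grip":45}
  ]
}}

```text
t: 19.47
ee_pos: [0.5256, -0.1087, 0.227]
eef_rot: [0.0, 0.999, -0.052, 0.001]
ft_force: [0.6, -0.6, -1.1]
opening: 0.527
finger_force: 0.0
```

```bash
python3 - <<'E'
from h import *
P=tool();print(P[0],P[2]["ft_force"])
s=imaging.read_camera("side");a=imaging.read_camera("wrist")
print(red(s,(320,120,450,230)));print(red(a)[:2])
b=cv2.imread("pics/side0.png")[:,:,::-1]
cv2.imwrite("pics/w9.png",np.hstack([cv2.resize(x[120:270,300:450],(400,400),interpolation=cv2.INTER_CUBIC) for x in (b,s)])[:,:,::-1])
E
```

```text
[ 0.52556821 -0.10873563  0.22704534] [ 0.55421423 -0.59915742 -1.10198904]
[(325.0, np.float64(349.2), np.float64(192.1), [27.8, 15.1], 29.744882583618164), (24.5, np.float64(391.5), np.float64(144.5), [7.0, 5.0], 0.0)]
[(930.0, np.float64(320.5), np.float64(219.0), [17.0, 62.0], 0.0), (134.5, np.float64(519.2), np.float64(175.3), [15.7, 21.5], 19.290042877197266)]
```

View pics/w9.png

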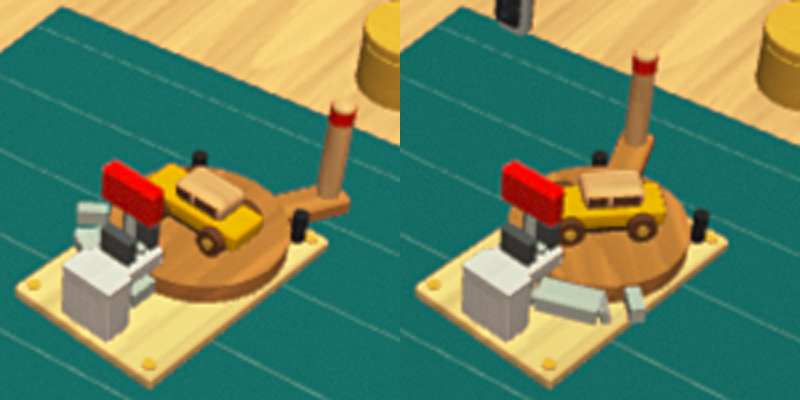

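The before/after pair shows the knob back at its home pixel, (349.2,192.1) against (349.4,192.2) at the start. The turntable has swung to its other stop and the gripper is clear. I hand it in.

```bash
python3 -c "
from cell import ticket
print(ticket.sign_off())"
```

```text
the job is handed in; nothing more can be done
None
```

I handed the job in at about 19.5 s. The car jig's turntable is at its other stop and the plunger is back home, with the red knob at its starting pixel in the side view; I never went near the boat jig, and sign-off gave no verdict.

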